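Pack the field kit case

ROBOT

A 6-joint arm with a two-finger parallel gripper is mounted at the origin on a cart in front of the work surface, level with it; the furniture and walls round the work are solid. World frame = base frame: x ahead of the robot, y to its left, z up, the work surface at z = 0. Lengths are in m, angles in rad, forces in N, time in s.
With the tool pointing down it reaches from about 0.35 to 0.8 m from the base axis. Payload 7.3 kg.
Tool frame: the origin (TCP) lies between the finger pads; the fingertips stand 25 mm ahead of it and the grasp point (between the pads) lies 6 mm ahead of it (r.tip_extent is the distance from the TCP to the fingertips, in m); z points along the fingers, y is the direction in which the jaws open and shut (so a half turn about z gives the same grasp; the last joint's range is limited). The gripper opens to 85 mm and grips with 20 to 120 N. Pads are 22 mm wide; open, the fingers measure 114 mm over their backs; the gripper's body (76 mm by 85 mm) begins 54 mm behind the grasp point. The pads swing forward as they close: fully open they stand 13 mm farther back than shut.
Start: joints at [1.052, 0.342, 1.524, -0, 1.275, -0.146], TCP at [0.191, 0.489, 0.256] pointing down, gripper open.
Joint ranges: [-2.53, 2.53], [-0.77, 2.02], [0.04, 2.7], [-1, 4.14], [0.28, 2.66], [-3.11, 3.11]. Speed limits (rad/s): [2.57, 2.57, 3.14, 3.14, 3.14, 3.14].

INTERFACE

Orientations are given as a unit quaternion [x, y, z, w].
In Python, from workcell import r, command_gripper, optics gives the robot as it stands. The module is installed in compiled form; this text tells all that it offers. Calls block until the motion is done:
- r.reach(position, orientation): joint-space move of the TCP to a pose.
- r.move_straight(position, orientation=None, speed=0.15, max_force=None): straight line of the TCP; orientation=None keeps the orientation; speed is the mean speed in m/s. With max_force (N) it stops when the force on the tool has changed by that much, and returns True; else False.
- r.movej(angles): joint-space move.
- command_gripper(opening, force=None): finger opening in m; force is the grip in N (None keeps the last); returns when the fingers have stopped.
- r.hold(seconds).
- r.solve_ik(position, orientation): joint angles nearest the present ones, or None.
- r.read_state(): the state.
- optics.get_image(name): name is "side" or "top" or "wrist"; returns (picture, depth): 384x512x3 uint8, red, green, blue; 384x512 float32, m along the optical axis (not along the pixel's ray), 0 where there is no reading.
- optics.camera_model(name): a dict with "K" (3x3 intrinsics, pixels), "R" (3x3) and "t" (3): a world point X has camera coordinates R X + t; the wrist camera has in their place "tool_from_camera" (4x4, takes a point from camera to tool coordinates, whose origin is the TCP and whose axes are the flange's). Camera axes: x right, y down, z forward; pixel columns grow to the right and rows downward; lengths in m; the calibration is good to about 2 mm. A picture is of the moment at which its call begins: read the wrist's pose just before it. camera_model takes no time and is no camera call.
A pose or a line that the arm cannot do raises r.PlanningError and nothing moves.
- r.finish_job(): hands the job in, once; it reports no verdict.
The state is a dict: "time_s": time; "joint_positions": joint angles; "dq": joint speeds; "tau": joint torques, N m; "eef_pos": TCP position; "eef_rot": TCP orientation; "contact_force": force on the tool from outside, world axes, zero at the start; "torque": the same for the moment, N m; "grip_width": finger opening in m.
Only numpy, scipy, OpenCV 4.12 (cv2) and the standard library are available. Lean on these libraries where they do the work, as an engineer would, in place of code of your own. Each camera call takes 0.05 s, during which the arm holds its last target.

TASK

Pack the field kit: lay the red-handled screwdriver, the yellow cutter, the blue-capped marker and the green terminal block into the grey kit case, each flat and lengthwise, wholly inside the lane of its own colour. Set them down rather than drop them, and leave the black-handled screwdriver and the black-capped marker where they lie, for they belong to this bench.

Things in the scene. Friction and masses are not known exactly. Their poses are not given: they have to be found in the camera images.
- screwdriver_red_mid (a point): screwdriver with a red handle, lying on the bench, 178 x 22 x 23 mm, about 50 g. Origin: middle of its length, half-way up (11.5 mm above what it lies on). y along its length, x across, z up; handle from -6 to +89 mm along y, 22 mm wide; thin steel shaft (4 mm) from -6 to -89 mm. Balances at about +40 mm, mid-handle, the place to grip it
- cutter_yellow_mid (a point): yellow snap-off cutter with black thumb slider, 144 mm long, 16 mm wide, 10 mm high at the sides (13 mm at the slider), about 45 g, blade in. Origin: its centre, 6.5 mm above what it lies on. x axis along its length, y across, z up; grip it across the middle
- marker_blue_mid (a point): felt marker with white barrel and blue cap, 130 mm long, 12 mm wide, 13 mm high, about 20 g, does not roll. Origin: its centre, half-way up (6.5 mm above what it lies on). y axis along its length, cap toward -y, x across, z up; grip it across the middle
- terminal_green_mid (a point): green terminal block, 38 mm long, 12 mm wide, 11 mm high, about 15 g. Origin: its centre, half-way up (5.5 mm above what it lies on). y axis along its length, x across, z up
- screwdriver_black_mid (a point): look-alike screwdriver with a black handle, lying on the bench, 178 x 22 x 23 mm, about 50 g. Origin: middle of its length, half-way up (11.5 mm above what it lies on). y along its length, x across, z up; handle from -6 to +89 mm along y, 22 mm wide; thin steel shaft (4 mm) from -6 to -89 mm. Balances at about +40 mm, mid-handle. Does not belong in the kit: stays where it lies
- marker_black_mid (a point): felt marker with white barrel and black cap, 130 mm long, 12 mm wide, 13 mm high, about 20 g, does not roll. Origin: its centre, half-way up (6.5 mm above what it lies on). y axis along its length, cap toward -y, x across, z up. Does not belong in the kit: stays where it lies
- lane_red: one of four open lanes side by side (67.5 mm apart, order varies) in the 14 mm high grey kit case, red inside and out. Outside 212 x 66 x 9 mm, walls and floor 3 mm: inside 206 x 60 mm, walls 6 mm above the lane floor. Origin: centre of its underside, 4 mm above the bench; lane floor 3 mm above the origin. x along its length, y across, z up. Fixed
- lane_yellow: one of four open lanes side by side (67.5 mm apart, order varies) in the 14 mm high grey kit case, yellow inside and out. Outside 212 x 66 x 9 mm, walls and floor 3 mm: inside 206 x 60 mm, walls 6 mm above the lane floor. Origin: centre of its underside, 4 mm above the bench; lane floor 3 mm above the origin. x along its length, y across, z up. Fixed
- lane_blue: one of four open lanes side by side (67.5 mm apart, order varies) in the 14 mm high grey kit case, blue inside and out. Outside 212 x 66 x 9 mm, walls and floor 3 mm: inside 206 x 60 mm, walls 6 mm above the lane floor. Origin: centre of its underside, 4 mm above the bench; lane floor 3 mm above the origin. x along its length, y across, z up. Fixed
- lane_green: one of four open lanes side by side (67.5 mm apart, order varies) in the 14 mm high grey kit case, green inside and out. Outside 212 x 66 x 9 mm, walls and floor 3 mm: inside 206 x 60 mm, walls 6 mm above the lane floor. Origin: centre of its underside, 4 mm above the bench; lane floor 3 mm above the origin. x along its length, y across, z up. Fixed

How it is judged:
At the end, for the whole second after the job is handed in: Each thing lies at rest, released, on the floor of its own colour's lane (centre at most 4 mm high), wholly between its walls, lengthwise within 0.4 rad; off centre at most 16/33/40/86 mm along, 21/24/26/26 mm across (driver/cutter/marker/block). Black driver and marker moved under 25 mm (x of screwdriver_red_mid in the frame of lane_red between -0.016 and 0.016 m and y of screwdriver_red_mid in the frame of lane_red between -0.021 and 0.021 m and z of screwdriver_red_mid in the frame of lane_red below 0.0185 m and angle between the y axis of screwdriver_red_mid and the x axis of lane_red, either way round below 0.4 rad and linear speed of each of screwdriver_red, cutter_yellow, marker_blue, terminal_green below 0.02 m/s and x of cutter_yellow_mid in the frame of lane_yellow between -0.033 and 0.033 m and y of cutter_yellow_mid in the frame of lane_yellow between -0.024 and 0.024 m and z of cutter_yellow_mid in the frame of lane_yellow below 0.0135 m and angle between the x axis of cutter_yellow_mid and the x axis of lane_yellow, either way round below 0.4 rad and x of marker_blue_mid in the frame of lane_blue between -0.04 and 0.04 m and y of marker_blue_mid in the frame of lane_blue between -0.026 and 0.026 m and z of marker_blue_mid in the frame of lane_blue below 0.0135 m and angle between the y axis of marker_blue_mid and the x axis of lane_blue, either way round below 0.4 rad and x of terminal_green_mid in the frame of lane_green between -0.086 and 0.086 m and y of terminal_green_mid in the frame of lane_green between -0.026 and 0.026 m and z of terminal_green_mid in the frame of lane_green below 0.0125 m and angle between the y axis of terminal_green_mid and the x axis of lane_green, either way round below 0.4 rad and distance of each of screwdriver_black_mid, marker_black_mid from where it was at the start of the episode below 0.025 m); the robot touches nothing.
It fails at once if a thing for the kit was dropped (it fell freely, faster than a drop of about 30 mm gives) ((linear speed of screwdriver_red above 0.75 m/s and contact force between the fingers and screwdriver_red below 0.02 N) or (linear speed of cutter_yellow above 0.75 m/s and contact force between the fingers and cutter_yellow below 0.02 N) or (linear speed of marker_blue above 0.75 m/s and contact force between the fingers and marker_blue below 0.02 N) or (linear speed of terminal_green above 0.75 m/s and contact force between the fingers and terminal_green below 0.02 N)).
It fails at once if the black-handled screwdriver or the black-capped marker was moved by more than 25 mm (distance of any of screwdriver_black_mid, marker_black_mid from where it was at the start of the episode above 0.025 m).
It also fails if it takes over 109 s, if anything falls off the work surface, if the arm or the gripper's body presses on something with over 40 N, if the wrist force passes 120 N, or if a joint passes its speed limit or range.

## Working session

There is one attempt and no reset: what is moved stays moved. The work goes in short steps, each a Python script; the robot and the scene stay as the last script left them, time stands still between calls to the robot, and variables do not carry over. Pictures are saved under pics/ and viewed, and the job is handed in when it is done.

```bash
mkdir -p pics; python3 - <<'E'
from workcell import r, command_gripper, optics
import numpy as np, cv2
s=r.read_state(); print(s['time_s'],s['eef_pos'],s['eef_rot'],s['grip_width'],r.tip_extent)
for n in ("top","side"):
    im,d=optics.get_image(n); m=optics.camera_model(n)
    cv2.imwrite(f'pics/{n}0.png',im[:,:,::-1]); np.savez(f'{n}0.npz',im=im,d=d,**m)
    print(n,m['K'],m['R'],m['t'],(d==0).mean())
E
```

```text
0.0 [0.19101648 0.48862784 0.25561228] [ 1.85341718e-01  9.82673810e-01 -7.49401194e-04 -2.63374343e-04] 0.08535863150768645 0.025
top [[369.99155138   0.         256.25732319]
 [  0.         369.99155138 191.89421768]
 [  0.           0.           1.        ]] [[-0.02426871 -0.99970069  0.00309139]
 [-0.99703832  0.02397812 -0.07307281]
 [ 0.07297681 -0.00485562 -0.99732182]] [0.03280589 0.51800254 1.08308766] 0.003931681315104167
side [[396.1605932    0.         268.03338654]
 [  0.         396.1605932  196.50594125]
 [  0.           0.           1.        ]] [[ 9.43045408e-01 -3.32664032e-01  1.61311059e-05]
 [-2.04087974e-01 -5.78592652e-01 -7.89669957e-01]
 [ 2.62704125e-01  7.44691335e-01 -6.13531872e-01]] [-0.48176341  0.13601885  0.87118375] 0.004338582356770833
```

View pics/top0.png

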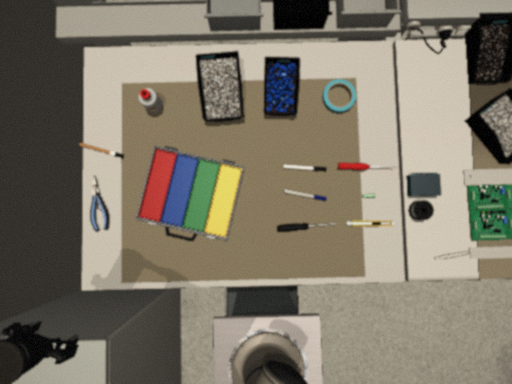

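View pics/side0.png

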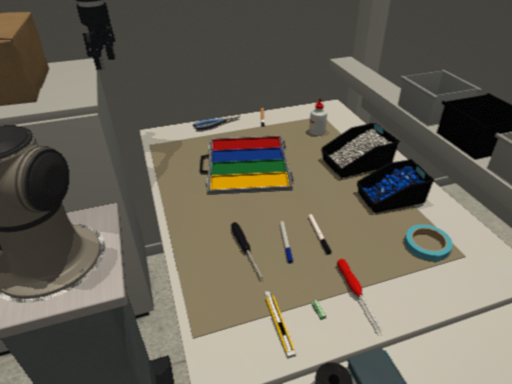

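The top view shows the case at (190,193) with lanes red, blue, green, yellow from left to right. The red driver is at (352,167), the green block at (369,195), the cutter at (370,223), the blue marker at (305,195), and the black pair at (305,167) and (310,227). Next I'll measure them.

```bash
cat > h.py <<'E'
import numpy as np, cv2
def ray(uv,m,z,):
    uv=np.atleast_2d(uv).astype(float)
    K,R,t=m['K'],m['R'],m['t']
    d=(np.linalg.inv(K)@np.c_[uv,np.ones(len(uv))].T)
    d=(R.T@d).T; c=-R.T@t
    return c+d*((z-c[2])/d[:,2])[:,None]
def proj(X,m):
    p=(m['R']@np.atleast_2d(X).T).T+m['t']; q=(m['K']@p.T).T; return q[:,:2]/q[:,2:]
def hsvmask(im,lo,hi):
    h=cv2.cvtColor(im,cv2.COLOR_RGB2HSV)
    if lo[0]>hi[0]:
        return cv2.inRange(h,np.array((0,)+lo[1:]),np.array(hi))|cv2.inRange(h,np.array(lo),np.array((180,)+hi[1:]))
    return cv2.inRange(h,np.array(lo),np.array(hi))
COL=dict(red=((172,120,70),(8,255,255)),yellow=((18,110,110),(35,255,255)),blue=((105,110,50),(130,255,255)),green=((40,90,50),(85,255,255)))
E
python3 - <<'E'
from h import *
for n in ("top","side"):
    f=np.load(n+'0.npz'); im,d=f['im'],f['d']
    for c,(lo,hi) in COL.items():
        mk=hsvmask(im,lo,hi)
        k,l,st,cen=cv2.connectedComponentsWithStats(mk)
        for i in range(1,k):
            if st[i,4]<12: continue
            cnt=np.argwhere(l==i)[:,::-1]
            P=ray(cnt,f,0.007)
            if not(0.2<P[:,0].mean()<0.95 and abs(P[:,1].mean())<0.6): continue
            (cx,cy),(w,h),a=cv2.minAreaRect((P[:,:2]*1000).astype(np.float32))
            x=P[:,:2]-P[:,:2].mean(0); ev,V=np.linalg.eigh(x.T@x)
            print(n,c,st[i,4],cen[i].round(1),'mean',P[:,:2].mean(0).round(4),'rect',np.round([cx,cy,w,h,a],1),'ang',np.degrees(np.arctan2(V[1,1],V[0,1])).round(1))
E
python3 - <<'E'
import numpy as np,cv2
f=np.load('top0.npz');im=f['im'][:,:,::-1]
cv2.imwrite('pics/topR.png',cv2.resize(im[140:245,270:405],None,fx=5.5,fy=5.5,interpolation=cv2.INTER_CUBIC))
cv2.imwrite('pics/topL.png',cv2.resize(im[140:245,130:250],None,fx=5.5,fy=5.5,interpolation=cv2.INTER_CUBIC))
E
```

```text
top red 78 [144.4  93.6] mean [0.83   0.3558] rect [830.3 355.6  27.6  28.5  89.8] ang -140.2
top red 1549 [157.1 184.7] mean [0.5485 0.3181] rect [549.3 318.3  66.3 213.2  75.6] ang 165.6
top red 216 [352.1 165.9] mean [ 0.5916 -0.2718] rect [ 591.9 -274.5   91.3   24.2   85.4] ang 86.5
top yellow 1624 [222.6 199.9] mean [0.4979 0.122 ] rect [498.6 121.8  68.8 213.8  75.4] ang 165.3
top yellow 12 [356.3 225.8] mean [ 0.4105 -0.2768] rect [ 411.5 -277.3   27.     3.    88.6] ang 87.5
top blue 1135 [280.   86.7] mean [ 0.8421 -0.0608] rect [841.4 -61.2  88.  156.9  86.2] ang 170.5
top blue 1472 [179.2 189.9] mean [0.5314 0.2519] rect [532.5 251.4  64.3 209.5  75.6] ang 165.4
top blue 28 [319.8 197.5] mean [ 0.4981 -0.1706] rect [ 498.2 -171.1   31.1    7.4   79.1] ang 77.1
top green 1486 [200.8 195. ] mean [0.5144 0.1872] rect [515.3 186.9  65.4 207.8  75.1] ang 165.4
side red 48 [319.  104.5] mean [0.8903 0.5047] rect [896.  516.8  89.4  22.3  65.1] ang 63.1
side red 693 [245.8 143. ] mean [0.5509 0.324 ] rect [552.2 325.6  66.2 214.6  75.4] ang 165.5
side red 407 [349.3 276.6] mean [ 0.594  -0.2703] rect [ 594.5 -268.4  101.    25.3   86. ] ang 85.4
side yellow 1095 [248.7 180.5] mean [0.499  0.1258] rect [500.6 127.2  68.  216.4  75.5] ang 165.5
side yellow 148 [282.3 321. ] mean [ 0.4246 -0.3231] rect [ 425.  -322.8  121.8    5.6   87.6] ang 87.2
side yellow 175 [275.8 323.6] mean [ 0.4113 -0.3245] rect [ 411.5 -322.5  121.3    6.3   88.4] ang 88.0
side blue 761 [246.8 154.5] mean [0.5337 0.257 ] rect [534.8 257.5  61.3 213.   75.4] ang 165.4
side blue 869 [392.6 183.1] mean [ 0.8671 -0.0158] rect [867.  -10.3 205.1  88.   12.1] ang -159.9
side blue 56 [288.5 254.4] mean [ 0.4986 -0.1701] rect [ 498.7 -170.2   39.3    9.5   75.4] ang 75.7
side green 839 [247.9 166.8] mean [0.5172 0.1919] rect [518.4 193.4  65.3 212.6  74.9] ang 165.6
```

View pics/topR.png

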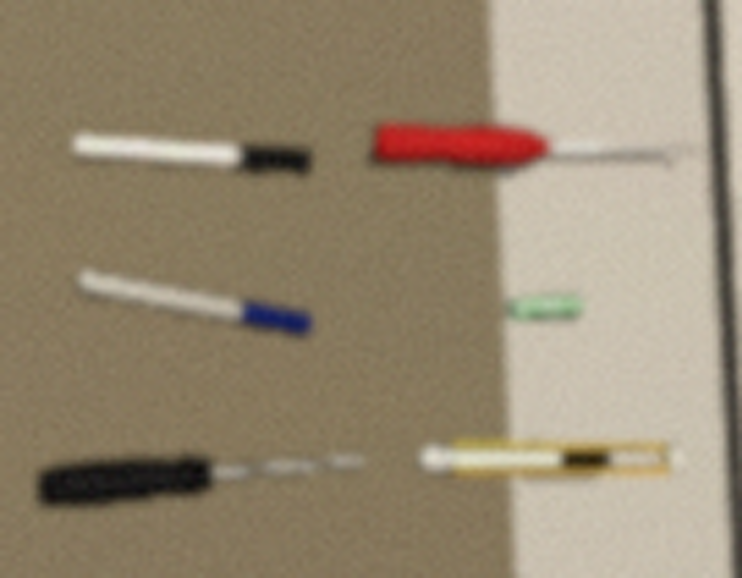

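View pics/topL.png

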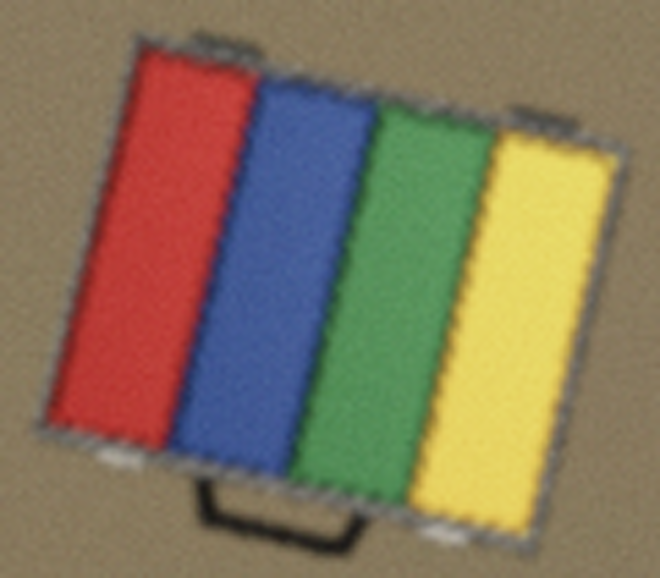

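The crops show the objects clearly: butt of the red handle at crop (375,140), blue cap toward the right, so toward world -y. I'll use hand-read end points, checked across the two views.

```bash
python3 - <<'E'
from h import *
T=np.load('top0.npz');S=np.load('side0.npz')
c=lambda x,y:(270+x/5.5-.4,140+y/5.5-.4)
E={'driver butt,tip':([c(375,143),c(690,150)],.0115),'handle':([c(375,143),c(549,147)],.0115),'cutter':([c(420,457),c(683,459)],.0095),'mark':([c(80,278),c(310,325)],.0065),'term':([c(508,307),c(582,307)],.0055),
'blackmk':([c(73,144),c(310,160)],.0065),'blackdr':([c(40,482),c(362,461)],.0115)}
for k,(p,z) in E.items():
    P=ray(p,T,z)[:,:2]; d=P[0]-P[1]
    print(k,P.round(4).tolist(),'mid',P.mean(0).round(4),'len',np.linalg.norm(d).round(4),'ang',np.degrees(np.arctan2(d[1],d[0])).round(1),'in side',proj(np.c_[P,[z,z]],S).round(0).tolist())
im=S['im'][:,:,::-1]
cv2.imwrite('pics/sideR.png',cv2.resize(im[200:370,220:400],None,fx=3.5,fy=3.5,interpolation=cv2.INTER_CUBIC))
for c_ in ('red','yellow','blue','green'):
    for n,f in (('top',T),('side',S)):
        mk=hsvmask(f['im'],*COL[c_]);k,l,st,cen=cv2.connectedComponentsWithStats(mk)
        b=min((i for i in range(1,k) if st[i,4]>600),key=lambda i:abs(ray(cen[i],f,.01)[0,0]-.52)+abs(ray(cen[i],f,.01)[0,1]-.22))
        P=ray(np.argwhere(l==b)[:,::-1],f,.011)[:,:2]*1000
        print(c_,n,np.round(cv2.minAreaRect(P.astype(np.float32))[0],1),P.mean(0).round(1))
E
```

```text
driver butt,tip [[0.5928, -0.2275], [0.5848, -0.4002]] mid [ 0.5888 -0.3139] len 0.1729 ang 87.4 in side [[339.0, 261.0], [380.0, 328.0]]
handle [[0.5928, -0.2275], [0.5883, -0.3229]] mid [ 0.5905 -0.2752] len 0.0955 ang 87.3 in side [[339.0, 261.0], [360.0, 295.0]]
cutter [[0.4207, -0.2455], [0.4161, -0.3884]] mid [ 0.4184 -0.317 ] len 0.143 ang 88.2 in side [[266.0, 289.0], [291.0, 352.0]]
mark [[0.5228, -0.0639], [0.494, -0.189]] mid [ 0.5084 -0.1265] len 0.1284 ang 77.0 in side [[282.0, 222.0], [290.0, 261.0]]
term [[0.5013, -0.2982], [0.5003, -0.3388]] mid [ 0.5008 -0.3185] len 0.0406 ang 88.6 in side [[314.0, 299.0], [323.0, 316.0]]
blackmk [[0.5969, -0.0623], [0.5849, -0.1925]] mid [ 0.5909 -0.1274] len 0.1307 ang 84.7 in side [[309.0, 215.0], [328.0, 252.0]]
blackdr [[0.4122, -0.0386], [0.4193, -0.2134]] mid [ 0.4157 -0.126 ] len 0.175 ang 92.3 in side [[234.0, 224.0], [261.0, 277.0]]
red top [548.9 317.3] [548.1 317.1]
red side [550.3 318.9] [549.1 317.3]
yellow top [498.4 121.5] [497.7 121.6]
yellow side [499.1 121.8] [497.5 120.4]
blue top [532.2 250.6] [531.  251.1]
blue side [533.  251.3] [532.  250.8]
green top [515.  186.3] [514.1 186.6]
green side [516.7 187.6] [515.5 186.1]
```

View pics/sideR.png

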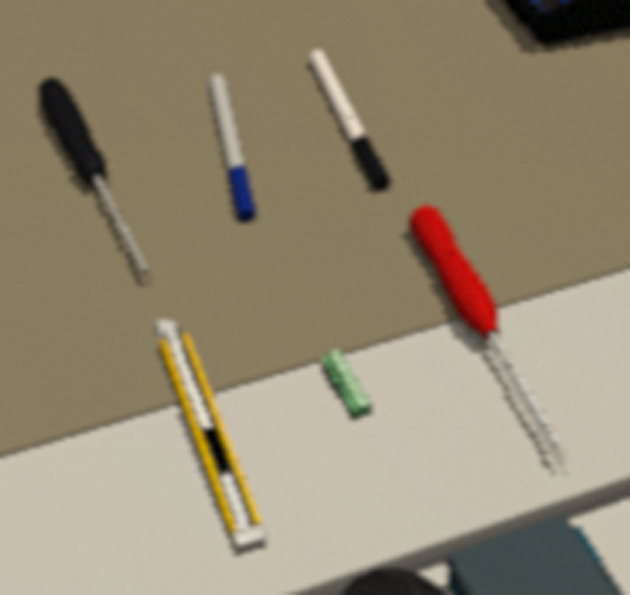

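The measured lengths match the given sizes (143/144, 128/130, 95.5/95 mm). The two views agree to about 1 px on the objects and about 1.5 mm on the lanes. I'll plan the yaws before moving.

```bash
cat > act.py <<'E'
from workcell import r, command_gripper, optics
from h import *
from scipy.spatial.transform import Rotation as Ro
LA=165.4
lane=dict(red=(.5495,.318),blue=(.5325,.251),green=(.5155,.1868),yellow=(.4985,.1215))
# name: grip xy, angle of object (deg), tcp z at grip, preopen, lane, grip offset along axis, width
OBJ=dict(driver=((.5905,-.2745),87.3,.030,.052,'red',.0405,.022),
 cutter=((.4184,-.317),88.2,.0275,.046,'yellow',0,.016),
 marker=((.5084,-.1265),77.0,.0275,.042,'blue',0,.012),
 term=((.5008,-.3185),88.6,.0275,.042,'green',0,.012))
def quat(a,flip):  # a: object angle deg; jaws across it
    t=np.radians(a+90+(180 if flip else 0)); y=np.array([np.cos(t),np.sin(t),0]); z=np.array([0,0,-1.]); x=np.cross(y,z)
    return Ro.from_matrix(np.c_[x,y,z]).as_quat()
def plan(name):
    (gx,gy),a,z,_,ln,off,_=OBJ[name]; out=[]
    for flip in (0,1):
        for rot in (LA-a, LA-180-a):
            b=a+rot; L=np.array(lane[ln])+off*np.array([np.cos(np.radians(b)),np.sin(np.radians(b))])
            q1=quat(a,flip); q2=quat(b,flip)
            j1=r.solve_ik([gx,gy,z+.1],q1); j2=r.solve_ik([*L,z+.1],q2)
            if j1 is None or j2 is None: continue
            out.append((abs(j2[5]-j1[5])+.3*max(abs(j1[5]),abs(j2[5])),q1,q2,L,j1[5],j2[5]))
    return min(out,key=lambda o:o[0])
def st(tag):
    s=r.read_state(); print(tag,'t',round(s['time_s'],2),'p',np.round(s['eef_pos'],4),'w',round(s['grip_width'],4),'F',np.round(s['contact_force'],1)); return s
def pick(name,lift=.12):
    (gx,gy),a,z,w,*_=OBJ[name]; _,q1,_,_,*_=plan(name)
    command_gripper(w,50); r.reach([gx,gy,z+.10],q1)
    print('stopped',r.move_straight([gx,gy,z],q1,speed=.12,max_force=15)); st('down')
    command_gripper(.0,50); st('grip')
    r.move_straight([gx,gy,z+lift],q1,speed=.2); return st('lifted')
def place(name,lift=.09):
    z=OBJ[name][2]; _,_,q2,L,*_=plan(name); return L,q2,z+.0075
E
python3 - <<'E'
from act import *
for n in OBJ:
    p=plan(n); print(n,round(p[4],2),round(p[5],2),p[3].round(3))
E
```

```text
driver -0.51 -0.87 [0.51  0.328]
cutter -0.76 -1.23 [0.498 0.122]
marker -0.16 -1.01 [0.532 0.251]
term -0.67 -1.11 [0.516 0.187]
```

```bash
python3 - <<'E'
from act import *
import pickle
pickle.dump({n:plan(n) for n in OBJ},open('plan.pkl','wb'))
pick('driver')
im,d=optics.get_image('side'); cv2.imwrite('pics/side1.png',im[:,:,::-1])
E
```

```text
stopped False
down t 4.57 p [ 0.591  -0.2748  0.0308] w 0.0519 F [0.2 0.7 0. ]
grip t 4.94 p [ 0.591  -0.2748  0.0311] w 0.0203 F [-0.1  0.4  5.7]
lifted t 5.69 p [ 0.5898 -0.274   0.1486] w 0.0207 F [ 0.4  0.6 -1.4]
```

View pics/side1.png

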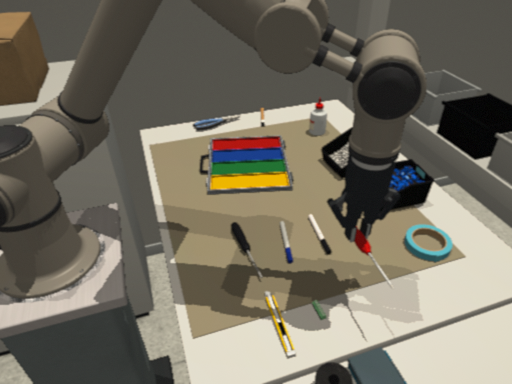

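The driver is held level at (362,243), width 20.7 mm. Now I'll carry it to the red lane and check just above it.

```bash
cat >> act.py <<'E'
import pickle
PL=pickle.load(open('plan.pkl','rb'))
def pick(name,lift=.12):
    (gx,gy),a,z,w,*_=OBJ[name]; q1=PL[name][1]
    command_gripper(w,50); r.reach([gx,gy,z+.10],q1)
    print('stopped',r.move_straight([gx,gy,z],q1,speed=.12,max_force=15)); st('down')
    command_gripper(.0,50); st('grip')
    r.move_straight([gx,gy,z+lift],q1,speed=.2); return st('lifted')
def over(name,h=.06):
    q2,L=PL[name][2:4]; z=OBJ[name][2]; r.reach([*L,z+h],q2); st('over')
def lower(name,corr=(0,0),dz=.0075):
    q2,L=PL[name][2:4]; L=np.array(L)+corr; z=OBJ[name][2]
    print('stopped',r.move_straight([*L,z+dz],q2,speed=.04,max_force=10)); s=st('low')
    p=s['eef_pos']
    r.hold(.3); command_gripper(OBJ[name][6]+.010); st('open'); r.hold(.2)
    r.move_straight([p[0],p[1],z+.12],q2,speed=.12); st('up')
E
python3 - <<'E'
from act import *
over('driver')
for n in ('side','top'):
    im,d=optics.get_image(n); cv2.imwrite(f'pics/{n}2.png',cv2.resize(im[100:230,130:330,::-1],None,fx=3.8,fy=3.8,interpolation=cv2.INTER_CUBIC))
E
```

```text
over t 7.92 p [0.511  0.3274 0.0901] w 0.0206 F [ 0.1 -0.5 -0.3]
```

View pics/side2.png

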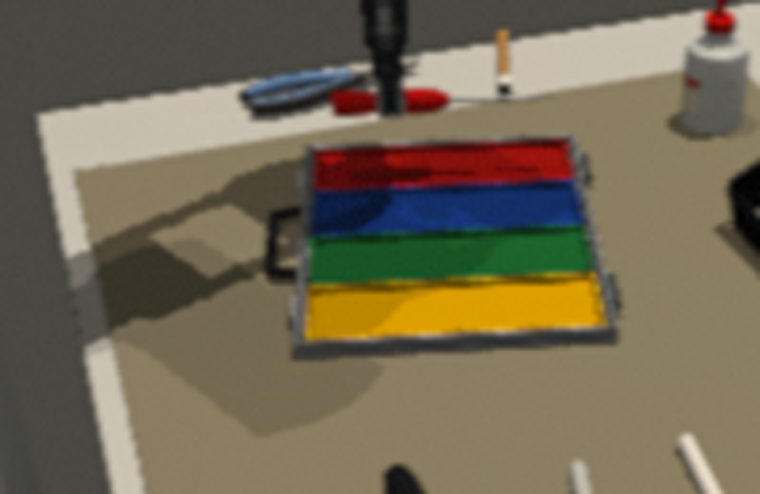

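View pics/top2.png

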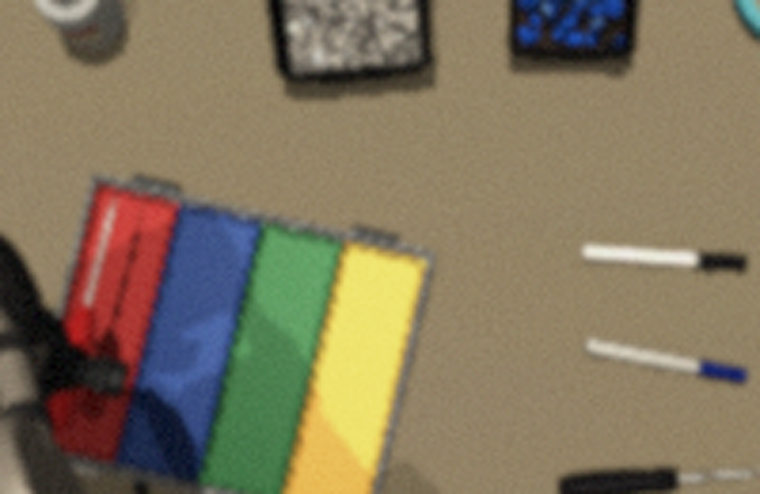

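The driver lies along the red lane: butt at side pixel (217,127), tip about (276,125). Checking the ends against the lane:

```bash
python3 - <<'E'
from h import *
S=np.load('side0.npz');T=np.load('top0.npz')
a=np.radians(165.4);u=-np.array([np.cos(a),np.sin(a)]);v=np.array([-u[1],u[0]])
for f,uv in ((S,[(217,126.2),(276,125.2)]),(T,[(130+113/3.8,100+205/3.8),(130+88/3.8,100+300/3.8)])):
    P=ray(uv,f,.0715)[:,:2]; d=P-np.array((.5495,.318)); print(P.round(4),(d@u).round(4),(d@v).round(4))
E
```

```text
[[0.467  0.3424]
 [0.6385 0.2887]] [-0.0859  0.0935] [ 0.0028 -0.0059]
[[0.63   0.2934]
 [0.5587 0.3124]] [0.0841 0.0103] [-0.0035 -0.0031]
```

Ends lie at -86 and +89 mm along the lane and within 6 mm across, as they should. I'll lower it, then pick the cutter.

```bash
python3 - <<'E'
from act import *
lower('driver')
im,d=optics.get_image('side'); cv2.imwrite('pics/side3.png',cv2.resize(im[100:230,130:330,::-1],None,fx=3.8,fy=3.8,interpolation=cv2.INTER_CUBIC))
pick('cutter')
im,d=optics.get_image('side'); cv2.imwrite('pics/side4.png',im[:,:,::-1])
im,d=optics.get_image('top'); cv2.imwrite('pics/top4.png',im[:,:,::-1])
E
```

```text
stopped False
low t 9.49 p [0.5103 0.3283 0.038 ] w 0.0204 F [-3.4 -0.6  5.1]
open t 10.06 p [0.5104 0.3282 0.0373] w 0.0317 F [-0.3  0.1 -0.8]
up t 11.35 p [0.5099 0.3281 0.1491] w 0.0322 F [-0.8  0.8 -1.1]
stopped False
down t 15.0 p [ 0.4188 -0.3173  0.0281] w 0.0455 F [-0.3 -0.9  1.7]
grip t 15.38 p [ 0.4187 -0.3173  0.0283] w 0.0146 F [-0.6  1.   4.9]
lifted t 16.12 p [ 0.4179 -0.3165  0.1465] w 0.0143 F [-0.7  0.2 -0.5]
```

View pics/side3.png

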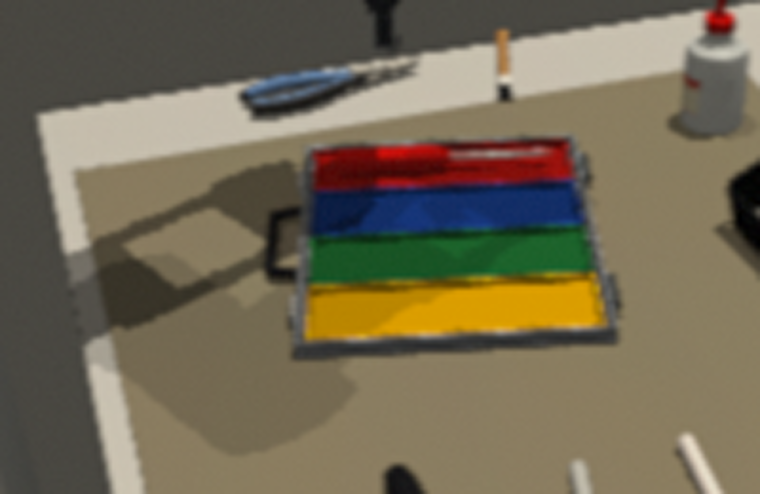

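View pics/side4.png

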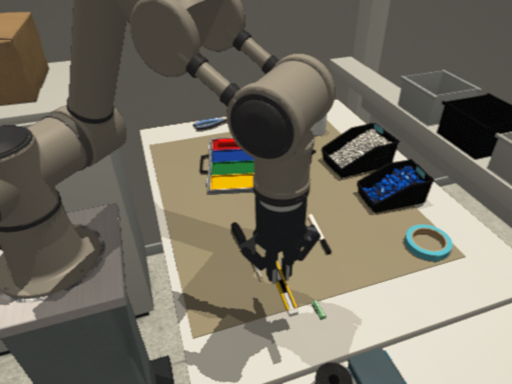

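View pics/top4.png

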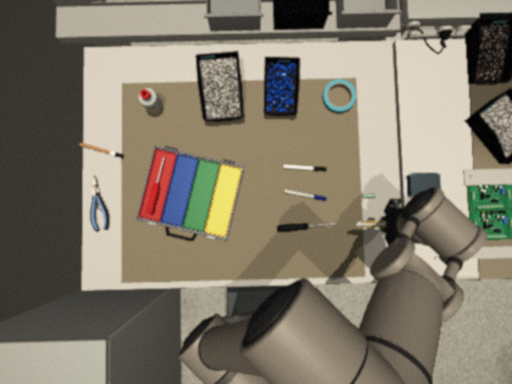

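The driver lies in the red lane, seen from the top at (155,188). The cutter is held level. I'll place it, then pick the marker.

```bash
python3 - <<'E'
from act import *
over('cutter')
im,d=optics.get_image('side'); cv2.imwrite('pics/side5.png',cv2.resize(im[100:230,130:330,::-1],None,fx=3.8,fy=3.8,interpolation=cv2.INTER_CUBIC))
E
```

```text
over t 17.88 p [0.4989 0.1207 0.0876] w 0.0146 F [-0.5  0.3 -1.6]
```

View pics/side5.png

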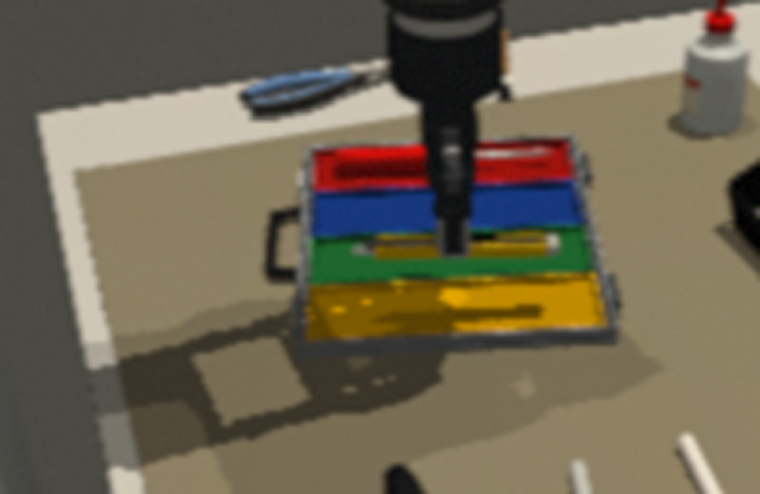

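The cutter spans (355..560, 245) in the crop, so it is centred along the lane. The apparent shift toward green is parallax from the 60 mm height. I'll lower it.

```bash
python3 - <<'E'
from act import *
lower('cutter')
pick('marker')
im,d=optics.get_image('side'); cv2.imwrite('pics/side6.png',im[:,:,::-1])
over('marker')
im,d=optics.get_image('side'); cv2.imwrite('pics/side7.png',cv2.resize(im[100:230,130:330,::-1],None,fx=3.8,fy=3.8,interpolation=cv2.INTER_CUBIC))
E
```

```text
stopped True
low t 19.15 p [0.4983 0.1215 0.0362] w 0.014 F [-0.5  0.1  4.8]
open t 19.73 p [0.4975 0.1215 0.0353] w 0.0263 F [ 0.1  0.4 -0.8]
up t 21.01 p [0.4978 0.1215 0.1468] w 0.0255 F [ 0.  -0.2  0. ]
stopped False
down t 23.29 p [ 0.5089 -0.1265  0.0281] w 0.0422 F [-0.2 -0.  -0. ]
grip t 23.68 p [ 0.5088 -0.1267  0.0283] w 0.0089 F [-0.9  0.3  5.9]
lifted t 24.43 p [ 0.5077 -0.1263  0.1465] w 0.0087 F [ 0.4 -0.4 -0. ]
over t 25.91 p [0.5329 0.2501 0.0875] w 0.0089 F [-0.1  0.9  0.3]
```

View pics/side6.png

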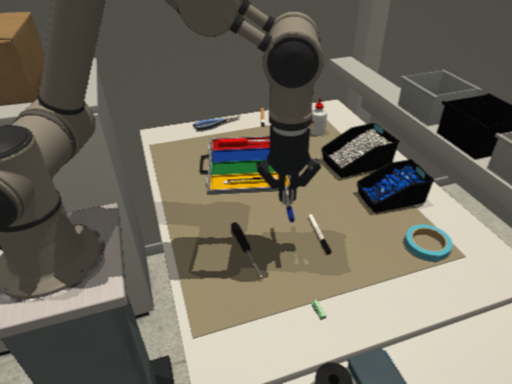

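View pics/side7.png

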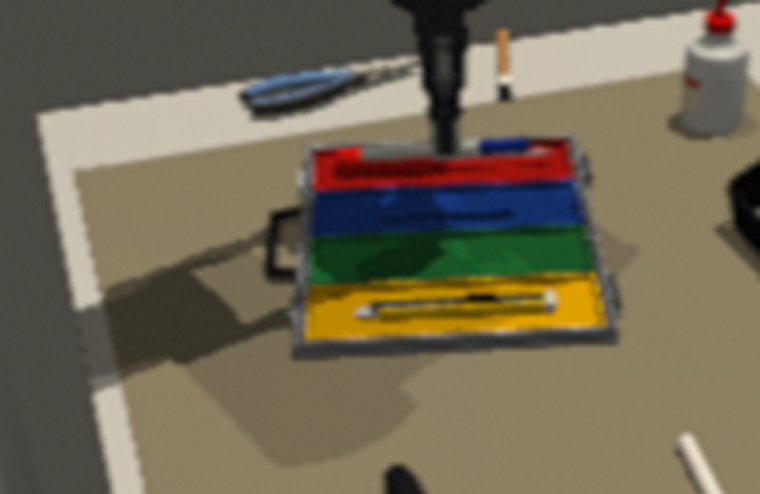

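The cutter lies in the yellow lane at crop (455,305). The marker is held level at (445,150). I'll lower it, then do the block.

```bash
python3 - <<'E'
from act import *
lower('marker')
pick('term')
over('term')
im,d=optics.get_image('side'); cv2.imwrite('pics/side8.png',cv2.resize(im[100:230,130:330,::-1],None,fx=3.8,fy=3.8,interpolation=cv2.INTER_CUBIC))
E
```

```text
stopped False
low t 27.43 p [0.5326 0.2511 0.0353] w 0.0086 F [-1.2 -0.4  2.6]
open t 28.01 p [0.5324 0.2509 0.0347] w 0.0219 F [ 0.4 -0.4  0.8]
up t 29.3 p [0.5322 0.2509 0.1467] w 0.0223 F [0.2 0.2 0.1]
stopped False
down t 32.67 p [ 0.5013 -0.3188  0.0282] w 0.0421 F [ 0.6 -0.7 -0.8]
grip t 33.05 p [ 0.5012 -0.3188  0.0284] w 0.0097 F [-0.2  1.1  5.5]
lifted t 33.8 p [ 0.5002 -0.318   0.1463] w 0.0097 F [ 0.2 -0.  -0.8]
over t 35.65 p [0.516  0.186  0.0876] w 0.0096 F [ 0.3 -0.9  0.3]
```

View pics/side8.png

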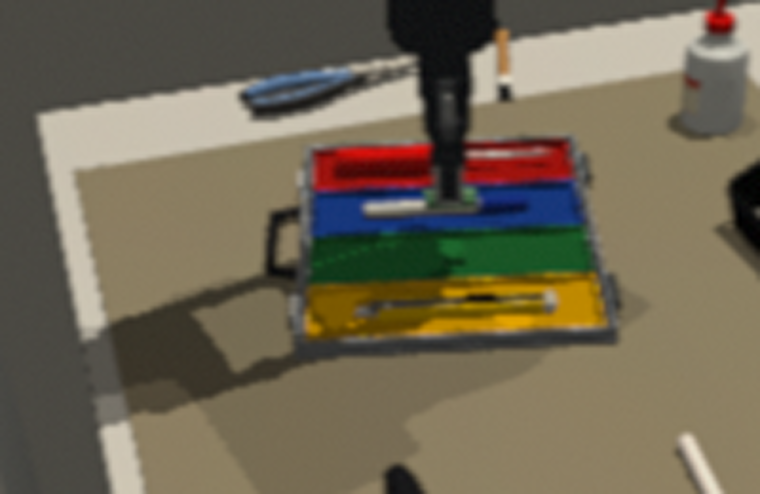

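The marker lies in the blue lane at (445,207). The block is in the jaws at (450,200). I'll lower it, then back off for a final check.

```bash
python3 - <<'E'
from act import *
lower('term')
r.movej([-0.9,0.342,1.524,0,1.275,-.146]); r.hold(.3); st('away')
for n in ('side','top'):
    im,d=optics.get_image(n); m=optics.camera_model(n); np.savez(f'{n}9.npz',im=im,d=d,**m)
    c=im[100:230,130:330] if n=='side' else im[140:245,130:330]
    cv2.imwrite(f'pics/{n}9.png',cv2.resize(c[:,:,::-1],None,fx=3.9,fy=3.9,interpolation=cv2.INTER_CUBIC))
    b=np.load(f'{n}0.npz')['im']; dif=cv2.absdiff(im,b).max(2)
    for k,reg in (('bmk',(280,160,330,175)),('bdr',(273,218,340,236))) if n=='top' else (('bmk',(305,210,335,257)),('bdr',(228,220,265,282))):
        x0,y0,x1,y1=reg; print(n,k,'changed px',int((dif[y0:y1,x0:x1]>50).sum()))
E
```

```text
stopped True
low t 36.83 p [0.5153 0.1868 0.0384] w 0.0093 F [-1.4  0.7  5.7]
open t 37.41 p [0.5147 0.1866 0.0375] w 0.0216 F [0.1 0.2 0.7]
up t 38.67 p [0.5148 0.1867 0.1468] w 0.022 F [-0.5  0.1 -0.5]
away t 41.03 p [ 0.3831 -0.3592  0.2563] w 0.022 F [0.2 0.4 0.9]
side bmk changed px 172
side bdr changed px 570
top bmk changed px 0
top bdr changed px 0
```

View pics/side9.png

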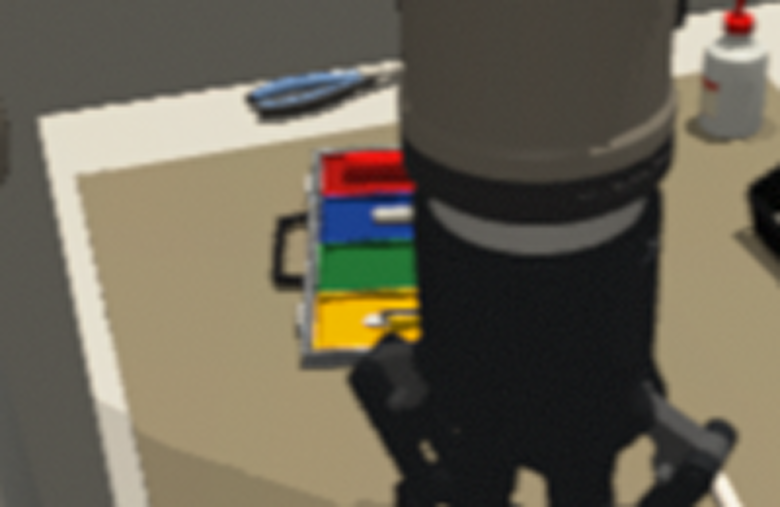

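View pics/top9.png

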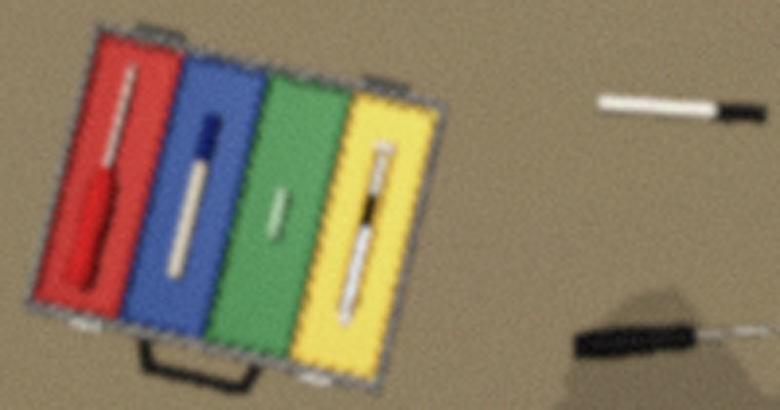

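In the top view all four things lie lengthwise, each in its own lane, and the black pair shows no changed pixels. The side view is blocked by the arm. I'll measure offsets and heights from the top picture and take a clear side view.

```bash
python3 - <<'E'
from act import *
f=np.load('top9.npz'); a=np.radians(LA);u=-np.array([np.cos(a),np.sin(a)]);v=np.array([-u[1],u[0]])
c=lambda x,y:(130+x/3.9-.4,140+y/3.9-.4)
for k,ln,p,z in (('driver','red',[c(82,290),c(132,66)],.0185),('marker','blue',[c(174,279),c(214,115)],.0135),('term','green',[c(274,240),c(282,188)],.0125),('cutter','yellow',[c(344,324),c(386,142)],.016)):
    P=ray(p,f,z)[:,:2]; d=P-np.array(lane[ln]); print(k,'along',(d@u*1000).round(1),'across',(d@v*1000).round(1),'mid',(d.mean(0)@u*1000).round(1),(d.mean(0)@v*1000).round(1))
r.movej([-0.9,-.2,1.524,0,1.8,-.146]); r.hold(.3); st('away2')
im,d=optics.get_image('side'); cv2.imwrite('pics/side10.png',im[:,:,::-1])
m=optics.camera_model('side')
cv2.imwrite('pics/side10c.png',cv2.resize(im[130:200,195:305,::-1],None,fx=7,fy=7,interpolation=cv2.INTER_CUBIC))
E
```

```text
driver along [-90.2  85.1] across [-6.1 -0.7] mid -2.6 -3.4
marker along [-66.8  62.7] across [-1.8 -1. ] mid -2.0 -1.4
term along [-20.1  20.2] across [-2.5  1.1] mid 0.1 -0.7
cutter along [-70.   72.7] across [-2.7 -1.2] mid 1.3 -2.0
away2 t 42.66 p [ 0.2366 -0.1753  0.4777] w 0.022 F [-0.1  1.4  0.2]
```

View pics/side10.png

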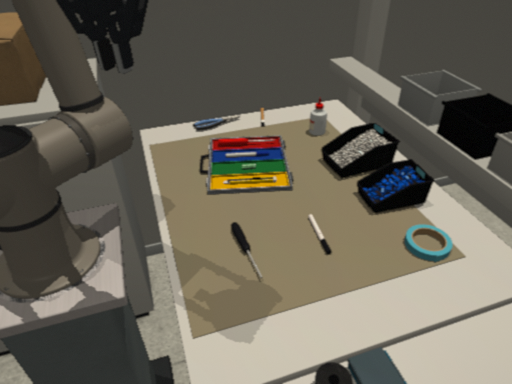

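View pics/side10c.png

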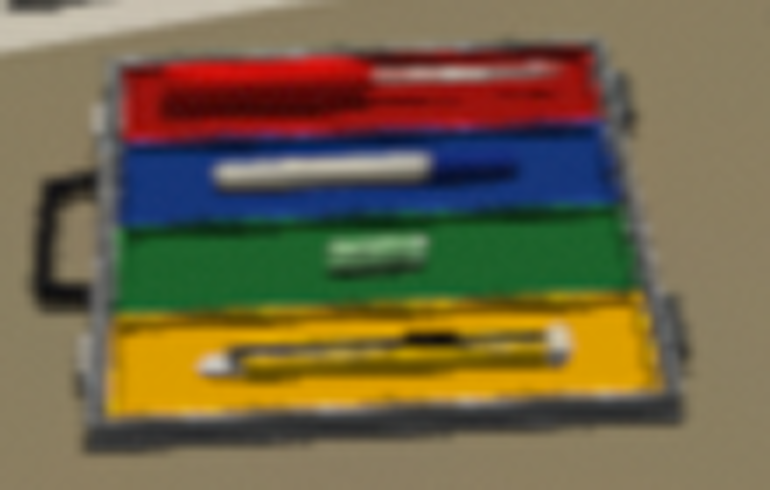

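The side view is clear: all four lie flat in their lanes, within 4 mm of centre, and the black driver (245,250) and black marker (320,233) have not moved. I'll hand it in.

```bash
python3 - <<'E'
from act import *
r.finish_job(); st('done')
E
```

```text
the job is handed in; nothing more can be done
the job is handed in; nothing more can be done
```

All four things are packed. The red driver, yellow cutter, blue marker and green block each lie lengthwise in the lane of their own colour, and I handed the job in about 43 s into the 109 s allowed.

- **Position:** in the last top view every centre was within 3 mm along its lane and 4 mm across. Measured lengths agreed with the given sizes to about 3 mm. The clear side view shows all four lying flat and free of the gripper, but I judged the heights by eye and did not measure them.
- **Black driver and marker:** the top view showed no changed pixels around either one. The same check in the side view did show changes, because the arm was blocking that camera. With the arm out of the way, both lie where they started.
- **Setting down:** the cutter and the block stopped slightly early on the force limit, the block about 3 mm above its planned height. At most they settled about 3 mm on release.

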